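Snap the finial cap onto the goblet lid and hold it pressed

TASK

Slide the carriage with the gilt goblet lid along its bench all the way to the end stop (red bumper). Then pick up the gilt finial cap and press it straight down over the lid's stud until it clicks, and keep pressing after the click until the blue sprung collar under it is squeezed nearly all the way down; finish while still holding the cap pressed like this, with the carriage still at the stop. Leave the tin, jar, bezel ring and screwdriver where they are.

Things in the scene. Friction and masses are not known exactly. Their poses are not given: they have to be found in the camera images.
- carriage (a joint): travel of the aluminium carriage (130 x 210 x 18 mm plate, top face 36 mm above the table) along the dark steel slide bench; 0 = far from the stop, 0.12 m = against the end stop with the red bumper. It grows in the +y direction of handle. Sliding friction about 4 N; it stays where it is left
- handle (a point): top centre of the carriage's red upright handle post, 14 mm diameter, standing 50 mm above the carriage plate; its y axis points along the slide towards the stop, z up. The post stands 120 mm behind (-y) the stud; the lid's rim (61 mm radius) is low there. Moves with the carriage
- seat (a point): on the axis of the stud, level with the top face of the blue collar when that is not pressed; z up, y along the slide towards the stop. The gilt six-lobed goblet lid that carries stud and collar is 122 mm across and fixed on the carriage, with which this point moves
- catches (a point): on the stud's axis, 6.6 mm above seat: centre of four steel catch balls on springs that stick out of the stud to 13.5 mm radius. The stud is 19 mm in diameter, its tapered tip 6 mm above this point. Going down, the cap's lip meets the balls with its underside about 9.5 mm above seat and needs roughly 7 N; from 7 mm the force drops (click), below 4 mm the balls pull the cap down
- collar (a joint): how far the blue sprung collar (41 mm diameter, round the foot of the stud) is pressed down: 0 free, 0.004 m fully down on the lid. Spring about 2.5 N/mm with 1 N preload, so fully down takes about 11 N
- cap: gilt finial cap, 54 mm tall, about 90 g, standing open side down. Origin at the centre of its underside, z up along its axis. Body 41 mm in diameter, 26 mm tall, with a flat shoulder; inside it a cavity 31 mm wide, 20 mm deep, with an inward lip of 24 mm inner diameter on the lowest 3 mm
- neck (a point): centre of the flat top of the cap's round neck, 54 mm above its underside: the neck is 20 mm in diameter and rises 28 mm from the shoulder; grip here, the fingertips can bear on the shoulder
- tin: white polish tin with a red band, 52 mm diameter, 35 mm tall, loose, to be left alone; origin at the centre of its underside
- jar: amber jar with steel cap, 48 mm diameter, 55 mm tall, loose, to be left alone; origin at the centre of its underside
- bezel: flat gilt bezel ring, 56 mm diameter, 8 mm tall, loose, to be left alone; origin at the centre of its underside
- driver: screwdriver with amber handle, 170 mm long, lying, loose, to be left alone; its x axis runs along it towards the tip
Not all that is in view belongs to the job. What is meant by the cap is not purple, and is the smaller of those in its own colour.

How it is judged:
On the way, in this order (a step that is already met when the one before it is completed fails the run):
1. the carriage is against the end stop (within 4 mm) (value of joint carriage above 0.116 m), for 0.2 s.
2. the cap has snapped onto the stud: upright, centred, its underside within 2 mm of the collar's free height or lower (z of cap in the frame of seat below 0.002 m and horizontal distance between cap and seat below 0.004 m and angle between cap's own z axis and vertical below 0.12 rad), for 0.1 s.
At the end, for the whole second after the job is handed in: The carriage is within 4 mm of its stop; the cap is snapped on the stud, upright within 7 degrees and within 4 mm of the stud's axis; the gripper is still pressing on it (over 3 N of contact) and keeps the blue collar squeezed at least 2.5 mm of its 4 mm, at rest (value of joint carriage above 0.116 m and z of cap in the frame of seat below 0 m and horizontal distance between cap and seat below 0.004 m and angle between cap's own z axis and vertical below 0.12 rad and value of joint collar above 0.0025 m and contact force between the fingers and cap above 3 N and linear speed of cap below 0.01 m/s); the arm keeps its last pose, push and grip.
It fails at once if the tin is moved more than 3 cm (distance of tin from where it was at the start of the episode above 0.03 m).
It fails at once if the jar is moved more than 3 cm (distance of jar from where it was at the start of the episode above 0.03 m).
It fails at once if the bezel ring is moved more than 3 cm (distance of bezel from where it was at the start of the episode above 0.03 m).
It fails at once if the screwdriver is moved more than 3 cm (distance of driver from where it was at the start of the episode above 0.03 m).
It also fails if it takes over 51 s, if anything falls off the work surface, if the arm or the gripper's body presses on something with over 40 N, if the wrist force passes 120 N, or if a joint passes its speed limit or range.

ROBOT

A 6-joint arm with a two-finger parallel gripper is mounted at the origin on the work surface. World frame = base frame: x ahead of the robot, y to its left, z up, the work surface at z = 0. Lengths are in m, angles in rad, forces in N, time in s.
With the tool pointing down it reaches from about 0.375 to 0.9 m from the base axis. Payload 3.1 kg.
Tool frame: the origin (TCP) lies midway between the tips of the shut fingers; the grasp point (between the pads) lies 19 mm behind it (manip.grasp_offset is the distance from the TCP to the grasp point, in m); z points along the fingers, y is the line along which they close (so a half turn about z gives the same grasp; the last joint's range is limited). The gripper opens to 85 mm and grips with 20 to 120 N. Pads are 22 mm wide; open, the fingers measure 114 mm over their backs; the gripper's body (76 mm by 85 mm) begins 54 mm behind the grasp point. The pads swing forward as they close: fully open they stand 13 mm farther back than shut.
Start: joints at [0.949, 0.527, 1.433, -0, 1.181, -0.178], TCP at [0.268, 0.564, 0.231] pointing down, gripper open.
Joint ranges: [-3.08, 3.08], [-0.75, 2.2], [0.22, 2.44], [-1.43, 4.57], [0, 2.65], [-2.85, 2.85]. Speed limits (rad/s): [2.79, 2.79, 3.14, 3.14, 3.14, 3.14].

INTERFACE

Orientations are given as a unit quaternion [x, y, z, w].
In Python, from station import sensors, cams, order, manip gives the robot as it stands.
- The arm moves only by the tool move_arm, never from a script. Its argument "targets" is a list of rows, each an object of numbers: "dx", "dy", "dz": the shift along the world's x, y, z normalised to -1 to 1, where 1 is 25 mm; "rx", "ry", "rz": the turn, a rotation vector about the world's x, y, z normalised to -1 to 1, where 1 is 30 degrees. A call has exactly 10 rows; each row shifts and turns the commanded pose from where the row before left it; what a row does not reach is not made up. A row lasts 1/8 s, in which the tool goes at most 62.5 mm and 10.7 degrees, less where a joint would pass 70% of its speed; a pose out of reach is approached as far as the arm can. A call with a number of a shift or a turn outside -1 to 1 is refused whole. A call with a gripper value outside its range is refused whole. "claw" is the opening in per cent of the stroke, from 0 (shut) to 100 (fully open), set as the call begins (left out, the last holds). The fingers move at their own pace and stop on an object; "newtons" is the grip in N (left out, the last holds). Time passes only in rows, so rows that do not move let the fingers close, or fill a call up. It gives the time, the measured TCP pose, the force, the opening and the grip force at its end, in the units of the state.
- sensors.sense(): the state, without advancing time (a new reading comes with each control period).
- cams.snapshot(name): name is "side" or "top" or "wrist"; returns the picture (480x640x3 uint8, red, green, blue); there is no depth.
- cams.camera_model(name): a dict with "fx", "fy", "cx", "cy" (pixels), "extrinsics" (4x4, takes a point from world to camera coordinates). Camera axes: x right, y down, z forward; pixel columns grow to the right and rows downward; lengths in m; the calibration is good to about 2 mm. A picture is of the moment at which its call begins: read the wrist's pose just before it. camera_model takes no time and is no camera call; for the wrist camera it gives the pose at the moment of the call.
- order.sign_off(): hands the job in; it is judged then, once.
The state is a dict: "t": time; "q": joint angles; "qd": joint speeds; "tau": joint torques, N m; "tcp_pos": TCP position; "tool_rot": TCP orientation; "force": force on the tool from outside, world axes, zero at the start; "ft_torque": the same for the moment, N m; "finger_gap": opening from 0.0 (shut) to 1.0 (fully open); "gripper_force": force on a finger pad.
Only numpy, scipy, OpenCV 4.12 (cv2) and the standard library are available. Lean on these libraries where they do the work, as an engineer would, in place of code of your own. Each camera call takes 0.05 s, during which the arm holds its last target. There are 200 camera calls.

## Working session

There is one attempt and no reset: what is moved stays moved. The work goes in short steps, Python scripts to look and compute and a tool call to move; the robot and the scene stay as the last step left them, time stands still between calls to the robot, and variables do not carry over. Pictures are saved under pics/ and viewed, at most 10 in all, crops included, and the job is handed in when it is done.

Besides the shell and the picture viewer there is one more tool, called after ">>>" as name(argument=value, ...) on one line, values as JSON. move_arm: Moves the arm, as the interface text tells. Scaled input: -1 to 1 covers 25 mm each way for a shift and 30 degrees each way for a turn. Its arguments: {"type":"object","properties":{"targets":{"type":"array"},"claw":{"type":"number"},"newtons":{"type":"number"}},"required":["targets"]}

```bash
ls; mkdir -p pics
cat > h.py <<'E'
import numpy as np, cv2
from station import sensors, cams, order, manip
def ray(name,u,v,z,m=None):
    m=m or cams.camera_model(name); E=np.array(m["extrinsics"]); R,t=E[:3,:3],E[:3,3]
    c=-R.T@t; d=R.T@np.array([(u-m["cx"])/m["fx"],(v-m["cy"])/m["fy"],1])
    return c+d*(z-c[2])/d[2]
def proj(name,p,m=None):
    m=m or cams.camera_model(name); E=np.array(m["extrinsics"]); q=E[:3,:3]@np.array(p)+E[:3,3]
    return np.array([m["fx"]*q[0]/q[2]+m["cx"],m["fy"]*q[1]/q[2]+m["cy"]])
def snap(name,fn):
    im=cams.snapshot(name)[:,:,::-1].copy(); cv2.imwrite("pics/"+fn,im); return im
E
python3 - <<'E'
from h import *
a=snap("top","top0.png"); b=snap("side","side0.png")
for n in("top","side"):
    m=cams.camera_model(n);E=np.array(m["extrinsics"]);print(n,m["fx"],-E[:3,:3].T@E[:3,3],E[2,:3])
print(sensors.sense())
E
```

```text
pics
top 515.4860515994648 [ 0.40407666 -0.13055047  1.02636936] [ 0.17900071 -0.03351849 -0.98327781]
side 485.9115273274606 [ 0.55065195 -0.81278362  0.72296823] [ 0.02451661  0.72434895 -0.68899748]
{'t': 0.1, 'q': array([ 9.48509322e-01,  5.28389647e-01,  1.43378615e+00,  3.30093031e-05,
        1.18142136e+00, -1.78506975e-01]), 'qd': array([-0.00080168, -0.00178392, -0.00298024, -0.00118017,  0.00179486,
       -0.00012408]), 'tau': array([ 2.69422526e-04, -4.43306172e+01, -1.78586662e+01, -2.26282750e-04,
        3.88199420e-03, -8.34344604e-06]), 'tcp_pos': array([0.26792913, 0.56393383, 0.23041757]), 'tool_rot': array([ 2.20079709e-01,  9.75481377e-01, -9.17032590e-04, -4.04718179e-04]), 'force': array([ 1.07237195, -0.06193982, -0.11184542]), 'ft_torque': array([ 0.03873249,  0.02309094, -0.05394561]), 'gripper_force': 0.0, 'finger_gap': 0.9984531391717957}
```

View pics/top0.png

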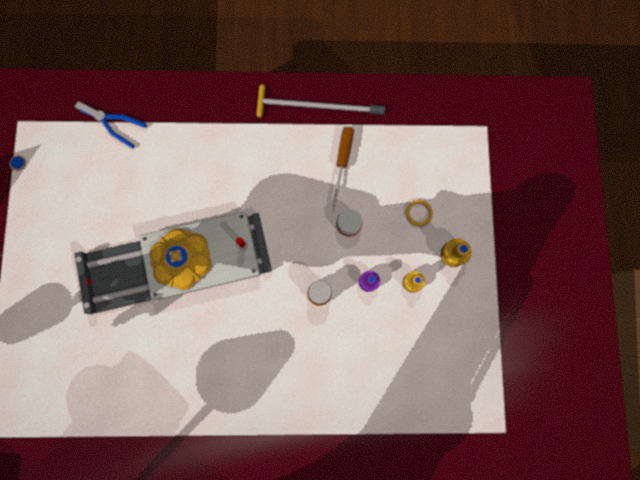

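View pics/side0.png

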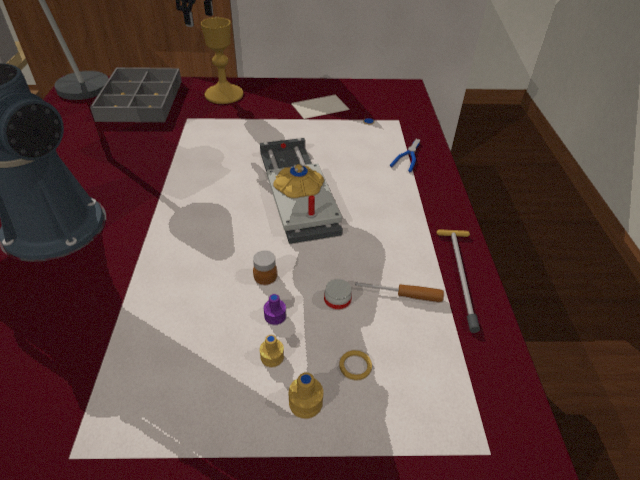

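The top view shows the carriage, with its lid at (177,257) and the red handle at (240,242). The stop is at the left end of the bench (88,282), and the small gilt cap stands at (414,282), between the purple one (369,281) and the larger gilt one (456,252). In the side view the small cap is at (271,350), the handle at (311,203) and the lid at (298,178). Next I measure these.

```bash
cat > m.py <<'E'
from h import *
def blobs(im,lo,hi,box,mn=4):
    h=cv2.cvtColor(im,cv2.COLOR_BGR2HSV); m=cv2.inRange(h,lo,hi); k=np.zeros_like(m);x0,y0,x1,y1=box;k[y0:y1,x0:x1]=255
    n,l,s,c=cv2.connectedComponentsWithStats(m&k); return [(c[i].round(1).tolist(),s[i].tolist()) for i in range(1,n) if s[i,4]>=mn]
BL=((100,120,40),(128,255,255)); RD=((0,170,90),(6,255,255)); GD=((12,110,60),(32,255,255))
E
python3 - <<'E'
from m import *
T=cv2.imread("pics/top0.png");S=cv2.imread("pics/side0.png")
def show(n,im,c,box,z):
    for b,s in blobs(im,*c,box): print(n,b,s,ray(n,*b,z).round(4))
print("cap");show("top",T,BL,(400,265,430,295),.054);show("side",S,BL,(258,330,285,350),.054)
print("capbody");show("top",T,GD,(395,262,432,300),.013);show("side",S,GD,(255,330,288,370),.026)
print("handle");show("top",T,RD,(225,230,255,255),.086);show("side",S,RD,(295,185,325,222),.061)
print("bumper");show("top",T,RD,(78,265,100,300),.03);show("side",S,RD,(270,138,300,155),.03)
print("blue lid");show("top",T,BL,(150,235,205,280),.07);show("side",S,BL,(280,160,315,185),.07)
print("lid");show("top",T,GD,(140,220,220,300),.045)
big=np.vstack([cv2.resize(T[215:310,390:480],None,fx=4,fy=4,interpolation=2)]);
A=cv2.resize(T[205:325,70:280],(735,420),interpolation=2);B=cv2.resize(S[130:245,245:355],(440,460)) 
cv2.imwrite("pics/c1.png",A)
E
```

```text
cap
top [417.6, 279.6] [416, 278, 4, 4, 13] [ 0.4984 -0.3405  0.054 ]
side [270.4, 338.2] [268, 336, 6, 5, 25] [ 0.4948 -0.3398  0.054 ]
capbody
top [413.1, 281.6] [403, 271, 22, 21, 325] [ 0.4984 -0.3402  0.013 ]
side [271.4, 352.5] [260, 336, 24, 31, 540] [ 0.4956 -0.3488  0.026 ]
handle
top [240.0, 241.6] [236, 238, 9, 9, 41] [ 0.5652 -0.0068  0.086 ]
side [311.0, 204.9] [309, 196, 5, 19, 83] [ 0.5647 -0.0008  0.061 ]
bumper
top [87.5, 281.0] [87, 279, 2, 5, 8] [0.4977 0.2878 0.03  ]
side [282.8, 145.3] [281, 143, 5, 5, 16] [0.4938 0.2826 0.03  ]
blue lid
top [176.8, 256.4] [166, 246, 21, 21, 195] [0.5397 0.1113 0.07  ]
side [298.1, 171.9] [290, 167, 17, 9, 77] [0.5359 0.1076 0.07  ]
lid
top [180.8, 259.1] [150, 229, 61, 61, 2383] [0.5381 0.1098 0.045 ]
top [175.0, 255.4] [171, 251, 10, 10, 60] [0.5452 0.1211 0.045 ]
```

View pics/c1.png

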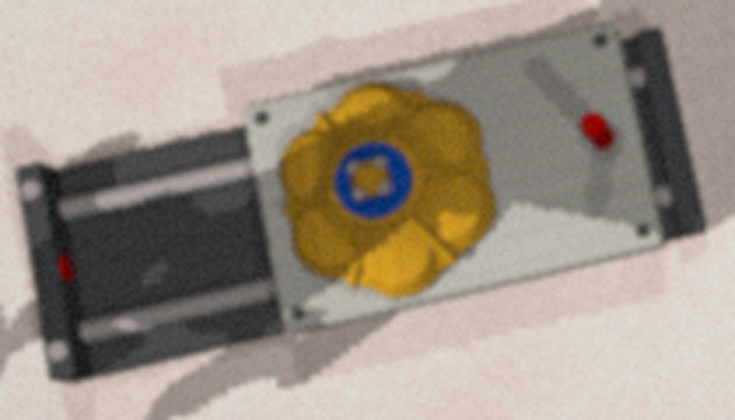

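The crop shows the lid's blue collar centred near (372,180), the handle top at (597,130) and the bumper at (65,267). The handle-to-stud distance comes out at 119 mm against the stated 120. The slide direction is about (-0.217, 0.976). I'll move behind the handle with the fingers shut.

>>> move_arm(targets=[{"dx": 0.5,"dy": -1,"rz": -0.29},{"dx": 0.5,"dy": -1,"rz": -0.29},{"dx": 0.5,"dy": -1,"rz": -0.29},{"dx": 0.5,"dy": -1,"rz": -0.29},{"dx": 0.5,"dy": -1,"rz": -0.29},{"dx": 0.5,"dy": -1,"rz": -0.29},{"dx": 0.5,"dy": -1},{"dx": 0.5,"dy": -1},{"dx": 0.5,"dy": -1},{"dx": 0.5,"dy": -1}], claw=0, newtons=40)

```text
schema error: expected keys dx, dy, dz, rx, ry, rz
```

>>> move_arm(targets=[{"dx": 0.5,"dy": -1},{"dx": 0.5,"dy": -1},{"dx": 0.5,"dy": -1},{"dx": 0.5,"dy": -1},{"dx": 0.5,"dy": -1},{"dx": 0.5,"dy": -1},{"dx": 0.5,"dy": -1},{"dx": 0.5,"dy": -1},{"dx": 0.5,"dy": -1},{"dx": 0.5,"dy": -1}])

```text
schema error: expected keys dx, dy, dz, rx, ry, rz
```

>>> move_arm(targets=[{"dx": 0.5,"dy": -1,"dz": 0,"rx": 0,"ry": 0,"rz": -0.29},{"dx": 0.5,"dy": -1,"dz": 0,"rx": 0,"ry": 0,"rz": -0.29},{"dx": 0.5,"dy": -1,"dz": 0,"rx": 0,"ry": 0,"rz": -0.29},{"dx": 0.5,"dy": -1,"dz": 0,"rx": 0,"ry": 0,"rz": -0.29},{"dx": 0.5,"dy": -1,"dz": 0,"rx": 0,"ry": 0,"rz": -0.29},{"dx": 0.5,"dy": -1,"dz": 0,"rx": 0,"ry": 0,"rz": -0.29},{"dx": 0.5,"dy": -1,"dz": 0,"rx": 0,"ry": 0,"rz": 0},{"dx": 0.5,"dy": -1,"dz": 0,"rx": 0,"ry": 0,"rz": 0},{"dx": 0.5,"dy": -1,"dz": 0,"rx": 0,"ry": 0,"rz": 0},{"dx": 0.5,"dy": -1,"dz": 0,"rx": 0,"ry": 0,"rz": 0}], claw=0, newtons=40)

```text
t: 1.35
tcp_pos: [0.3934, 0.3135, 0.231]
tool_rot: [0.627, 0.779, -0.0, -0.0]
force: [0.0, -1.1, 1.4]
finger_gap: 0.001
gripper_force: 0.0
```

>>> move_arm(targets=[{"dx": 0.5,"dy": -1,"dz": 0,"rx": 0,"ry": 0,"rz": 0},{"dx": 0.5,"dy": -1,"dz": 0,"rx": 0,"ry": 0,"rz": 0},{"dx": 0.5,"dy": -1,"dz": 0,"rx": 0,"ry": 0,"rz": 0},{"dx": 0.5,"dy": -1,"dz": 0,"rx": 0,"ry": 0,"rz": 0},{"dx": 0.5,"dy": -1,"dz": 0,"rx": 0,"ry": 0,"rz": 0},{"dx": 0.5,"dy": -1,"dz": 0,"rx": 0,"ry": 0,"rz": 0},{"dx": 0.5,"dy": -1,"dz": 0,"rx": 0,"ry": 0,"rz": 0},{"dx": 0.5,"dy": -1,"dz": 0,"rx": 0,"ry": 0,"rz": 0},{"dx": 0.5,"dy": -1,"dz": 0,"rx": 0,"ry": 0,"rz": 0},{"dx": 0.5,"dy": -1,"dz": 0,"rx": 0,"ry": 0,"rz": 0}])

```text
t: 2.6
tcp_pos: [0.5183, 0.0636, 0.231]
tool_rot: [0.627, 0.779, -0.0, -0.0]
force: [-0.4, 0.2, -0.5]
finger_gap: 0.002
gripper_force: 0.0
```

>>> move_arm(targets=[{"dx": 0.47,"dy": -0.93,"dz": 0,"rx": 0,"ry": 0,"rz": 0},{"dx": 0.47,"dy": -0.93,"dz": 0,"rx": 0,"ry": 0,"rz": 0},{"dx": 0.47,"dy": -0.93,"dz": 0,"rx": 0,"ry": 0,"rz": 0},{"dx": 0.47,"dy": -0.93,"dz": 0,"rx": 0,"ry": 0,"rz": 0},{"dx": 0.47,"dy": -0.93,"dz": 0,"rx": 0,"ry": 0,"rz": 0},{"dx": 0,"dy": 0,"dz": -1,"rx": 0,"ry": 0,"rz": 0},{"dx": 0,"dy": 0,"dz": -1,"rx": 0,"ry": 0,"rz": 0},{"dx": 0,"dy": 0,"dz": -1,"rx": 0,"ry": 0,"rz": 0},{"dx": 0,"dy": 0,"dz": -1,"rx": 0,"ry": 0,"rz": 0},{"dx": 0,"dy": 0,"dz": -1,"rx": 0,"ry": 0,"rz": 0}])

```text
t: 3.85
tcp_pos: [0.5775, -0.0525, 0.1054]
tool_rot: [0.627, 0.779, 0.0, 0.0]
force: [0.2, -0.4, 0.5]
finger_gap: 0.001
gripper_force: 0.0
```

Run:
```python
from m import *
p=sensors.sense()["tcp_pos"]; print(p)
T=snap("top","top1.png");
for b,s in blobs(T,*RD,(225,230,255,255)): print(b,s,ray("top",*b,.086))
m=cams.camera_model("wrist");E=np.array(m["extrinsics"]);print(-E[:3,:3].T@E[:3,3],E[:3,:3])
W=snap("wrist","w1.png")
for b,s in blobs(W,*RD,(0,0,640,480),20): print(b,s,ray("wrist",*b,.086,m))
```

```text
[ 0.5775426  -0.05245841  0.10539482]
[0.56132029 0.01493027 0.24556927] [[ 0.97694313  0.21343587 -0.00522011]
 [ 0.20707393 -0.94130309  0.26658748]
 [ 0.05198562 -0.26152176 -0.96379659]]
[322.9, 172.9] [306, 151, 35, 43, 1139] [ 0.56669494 -0.00168718  0.086     ]
```

View pics/w1.png

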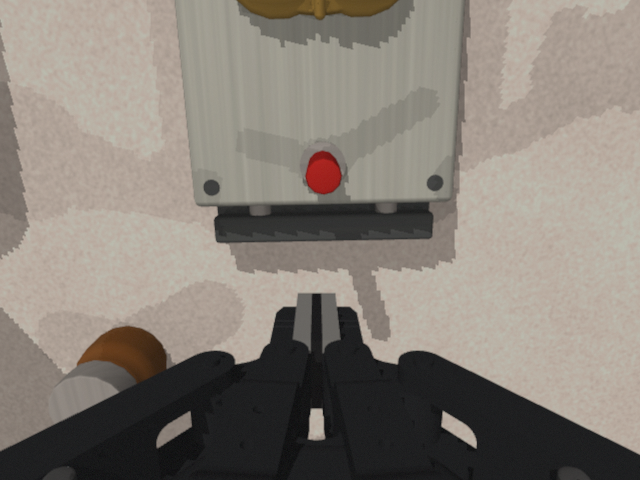

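The wrist view shows the post top at (323,173), in line with the shut fingers at (317,295), and the plate edges are upright in the image, so the tool is aligned with the slide. I lower the fingers and push.

>>> move_arm(targets=[{"dx": 0,"dy": 0,"dz": -1,"rx": 0,"ry": 0,"rz": 0},{"dx": 0,"dy": 0,"dz": -1,"rx": 0,"ry": 0,"rz": 0},{"dx": -0.138,"dy": 0.62,"dz": 0,"rx": 0,"ry": 0,"rz": 0},{"dx": -0.138,"dy": 0.62,"dz": 0,"rx": 0,"ry": 0,"rz": 0},{"dx": -0.138,"dy": 0.62,"dz": 0,"rx": 0,"ry": 0,"rz": 0},{"dx": -0.138,"dy": 0.62,"dz": 0,"rx": 0,"ry": 0,"rz": 0},{"dx": -0.138,"dy": 0.62,"dz": 0,"rx": 0,"ry": 0,"rz": 0},{"dx": -0.138,"dy": 0.62,"dz": 0,"rx": 0,"ry": 0,"rz": 0},{"dx": -0.138,"dy": 0.62,"dz": 0,"rx": 0,"ry": 0,"rz": 0},{"dx": -0.1,"dy": 0.45,"dz": 0,"rx": 0,"ry": 0,"rz": 0}])

```text
t: 5.2
tcp_pos: [0.5494, 0.0685, 0.0575]
tool_rot: [0.626, 0.78, -0.001, 0.0]
force: [-1.7, -6.1, -0.0]
finger_gap: 0.0
gripper_force: 2.4
```

Run:
```python
from m import *
m=cams.camera_model("wrist")
W=snap("wrist","w2.png")
for b,s in blobs(W,*RD,(0,0,640,480),20): print(b,s,ray("wrist",*b,.086,m))
T=snap("top","top2.png");S=snap("side","side2.png")
for b,s in blobs(T,*BL,(60,235,205,290)): print(b,s,ray("top",*b,.07))
for b,s in blobs(T,*RD,(60,235,255,300)): print(b,s,ray("top",*b,.03))
cv2.imwrite("pics/c2.png",np.hstack([cv2.resize(T[205:325,60:180],(400,400)),cv2.resize(S[130:220,240:330],(400,400))]))
```

```text
[315.7, 282.8] [294, 240, 45, 83, 2852] [0.54387141 0.09243147 0.086     ]
```

View pics/c2.png

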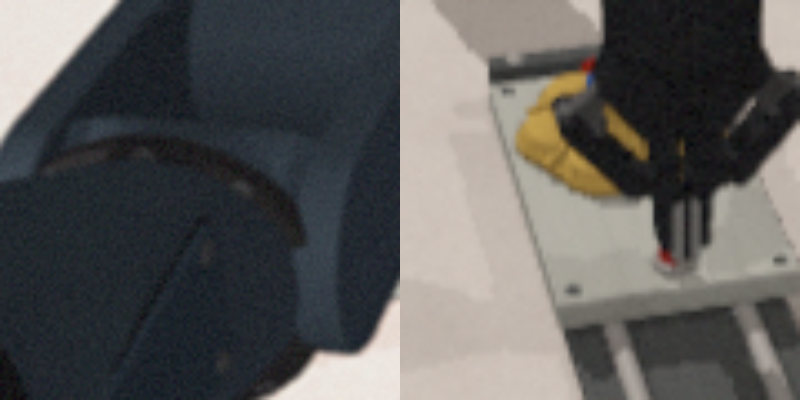

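The side crop shows the carriage almost at the bumper, with the fingers on the post; the post has moved about 97 mm. I push on slowly to the stop.

>>> move_arm(targets=[{"dx": -0.024,"dy": 0.11,"dz": 0,"rx": 0,"ry": 0,"rz": 0},{"dx": -0.024,"dy": 0.11,"dz": 0,"rx": 0,"ry": 0,"rz": 0},{"dx": -0.024,"dy": 0.11,"dz": 0,"rx": 0,"ry": 0,"rz": 0},{"dx": -0.024,"dy": 0.11,"dz": 0,"rx": 0,"ry": 0,"rz": 0},{"dx": -0.024,"dy": 0.11,"dz": 0,"rx": 0,"ry": 0,"rz": 0},{"dx": -0.024,"dy": 0.11,"dz": 0,"rx": 0,"ry": 0,"rz": 0},{"dx": -0.024,"dy": 0.11,"dz": 0,"rx": 0,"ry": 0,"rz": 0},{"dx": -0.024,"dy": 0.11,"dz": 0,"rx": 0,"ry": 0,"rz": 0},{"dx": 0,"dy": 0,"dz": 0,"rx": 0,"ry": 0,"rz": 0},{"dx": 0,"dy": 0,"dz": 0,"rx": 0,"ry": 0,"rz": 0}])

```text
t: 6.6
tcp_pos: [0.5464, 0.0882, 0.0564]
tool_rot: [0.626, 0.78, -0.001, 0.001]
force: [1.6, -11.5, 4.0]
finger_gap: -0.0
gripper_force: 5.5
```

>>> move_arm(targets=[{"dx": -0.02,"dy": 0.08,"dz": 0,"rx": 0,"ry": 0,"rz": 0},{"dx": -0.02,"dy": 0.08,"dz": 0,"rx": 0,"ry": 0,"rz": 0},{"dx": 0,"dy": 0,"dz": 0,"rx": 0,"ry": 0,"rz": 0},{"dx": 0,"dy": 0,"dz": 0,"rx": 0,"ry": 0,"rz": 0},{"dx": 0,"dy": 0,"dz": 0,"rx": 0,"ry": 0,"rz": 0},{"dx": 0,"dy": 0,"dz": 0,"rx": 0,"ry": 0,"rz": 0},{"dx": 0,"dy": 0,"dz": 0,"rx": 0,"ry": 0,"rz": 0},{"dx": 0,"dy": 0,"dz": 0,"rx": 0,"ry": 0,"rz": 0},{"dx": 0,"dy": 0,"dz": 0,"rx": 0,"ry": 0,"rz": 0},{"dx": 0,"dy": 0,"dz": 0,"rx": 0,"ry": 0,"rz": 0}])

```text
t: 7.85
tcp_pos: [0.5465, 0.0884, 0.0565]
tool_rot: [0.625, 0.78, -0.002, 0.004]
force: [2.2, -25.4, 3.0]
finger_gap: 0.001
gripper_force: 12.4
```

The post hasn't moved despite 25 N of push, so the carriage is at the stop. I back off, rise and look at the stud from near.

>>> move_arm(targets=[{"dx": 0.1,"dy": -0.5,"dz": 0,"rx": 0,"ry": 0,"rz": 0},{"dx": 0.1,"dy": -0.5,"dz": 0.2,"rx": 0,"ry": 0,"rz": 0},{"dx": 0,"dy": 0,"dz": 1,"rx": 0,"ry": 0,"rz": 0},{"dx": 0,"dy": 0,"dz": 1,"rx": 0,"ry": 0,"rz": 0},{"dx": 0,"dy": 0,"dz": 1,"rx": 0,"ry": 0,"rz": 0},{"dx": 0,"dy": 0,"dz": 1,"rx": 0,"ry": 0,"rz": 0},{"dx": 0,"dy": 0.9,"dz": 1,"rx": 0,"ry": 0,"rz": 0},{"dx": -0.4,"dy": 0.9,"dz": 0,"rx": 0,"ry": 0,"rz": 0},{"dx": 0,"dy": 0,"dz": 0,"rx": 0,"ry": 0,"rz": 0},{"dx": 0,"dy": 0,"dz": 0,"rx": 0,"ry": 0,"rz": 0}])

```text
t: 9.1
tcp_pos: [0.5393, 0.1139, 0.1859]
tool_rot: [0.627, 0.779, -0.0, -0.0]
force: [-0.5, 0.0, 0.2]
finger_gap: -0.002
gripper_force: 0.0
```

Run:
```python
from m import *
print(sensors.sense()["tcp_pos"]); m=cams.camera_model("wrist"); W=snap("wrist","w3.png")
for b,s in blobs(W,*BL,(0,0,640,480),40): print("blue",b,s,ray("wrist",*b,.06,m))
for b,s in blobs(W,*RD,(0,0,640,480),20): print("red",b,s,ray("wrist",*b,.086,m))
import json; json.dump({k:(np.array(v).tolist()) for k,v in m.items()},open("m3.json","w"))
```

```text
[0.53926731 0.11393393 0.18592428]
blue [311.5, 43.8] [276, 4, 72, 79, 2841] [0.51210591 0.22394604 0.06      ]
red [315.6, 248.0] [306, 229, 21, 38, 657] [0.53937188 0.11088694 0.086     ]
```

View pics/w3.png

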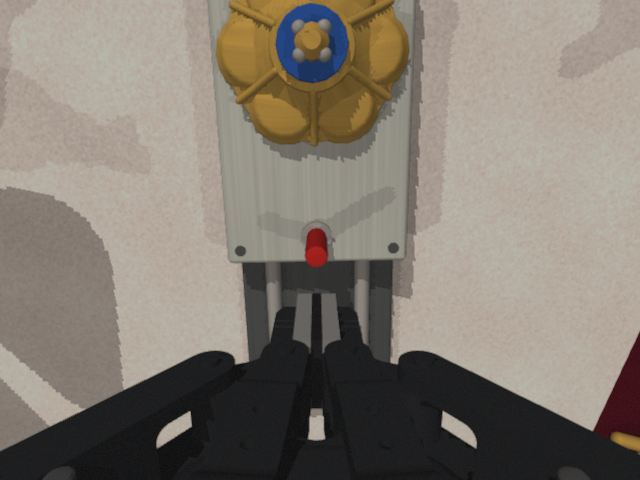

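The wrist view shows the collar ring centred at (312,43), the stud tip at (312,40) and the red post at (316,248). I take a second view from further ahead to fix the seat's height.

>>> move_arm(targets=[{"dx": -0.17,"dy": 0.8,"dz": 0,"rx": 0,"ry": 0,"rz": 0},{"dx": -0.17,"dy": 0.8,"dz": 0,"rx": 0,"ry": 0,"rz": 0},{"dx": -0.17,"dy": 0.8,"dz": 0,"rx": 0,"ry": 0,"rz": 0},{"dx": -0.17,"dy": 0.8,"dz": 0,"rx": 0,"ry": 0,"rz": 0},{"dx": 0,"dy": 0,"dz": 0,"rx": 0,"ry": 0,"rz": 0},{"dx": 0,"dy": 0,"dz": 0,"rx": 0,"ry": 0,"rz": 0},{"dx": 0,"dy": 0,"dz": 0,"rx": 0,"ry": 0,"rz": 0},{"dx": 0,"dy": 0,"dz": 0,"rx": 0,"ry": 0,"rz": 0},{"dx": 0,"dy": 0,"dz": 0,"rx": 0,"ry": 0,"rz": 0},{"dx": 0,"dy": 0,"dz": 0,"rx": 0,"ry": 0,"rz": 0}])

```text
t: 10.4
tcp_pos: [0.5227, 0.1937, 0.1863]
tool_rot: [0.627, 0.779, -0.0, 0.0]
force: [0.6, 0.6, -0.5]
finger_gap: 0.001
gripper_force: 0.0
```

```bash
cat > seat.py <<'E'
from m import *
import json
def ell(im):  # collar outer edge as ellipse: convex hull of blue
    h=cv2.cvtColor(im,cv2.COLOR_BGR2HSV); k=cv2.inRange(h,*BL); k=cv2.morphologyEx(k,cv2.MORPH_OPEN,np.ones((3,3)))
    c=max(cv2.findContours(k,0,2)[0],key=cv2.contourArea); return cv2.fitEllipse(cv2.convexHull(c)),k
def tri(obs):  # [(uv,model)]
    A=np.zeros((3,3));B=np.zeros(3)
    for uv,m in obs:
        p=ray("",*uv,0,m);c=ray("",*uv,.2,m);d=(p-c)/np.linalg.norm(p-c);Q=np.eye(3)-np.outer(d,d);A+=Q;B+=Q@c
    X=np.linalg.solve(A,B); return X,[(proj("",X,m)-uv).round(1) for uv,m in obs]
E
python3 - <<'E'
from seat import *
m4=cams.camera_model("wrist"); W=snap("wrist","w4.png"); json.dump({k:(np.array(v).tolist()) for k,v in m4.items()},open("m4.json","w"))
m3=json.load(open("m3.json")); e3,_=ell(cv2.imread("pics/w3.png")); e4,_=ell(W); print(e3,e4)
X,r=tri([(e3[0],m3),(e4[0],m4)]); print("seat",X,r)
for z in(.055,.06,.065,.07): print(z,ray("",*e3[0],z,m3),ray("",*e4[0],z,m4), 'size',e4[1][0]/m4["fx"]*(.32-z)*1000)
T=snap("top","top4.png");S=snap("side","side4.png")
h=proj("top",X),proj("side",X);print(h)
E
```

```text
((311.5184020996094, 42.63918685913086), (71.43177795410156, 78.1029281616211), 178.98001098632812) ((310.1533508300781, 188.2261505126953), (64.9177474975586, 65.40733337402344), 122.7565689086914)
seat [0.51250118 0.22273336 0.07123402] [array([-0., -0.]), array([0., 0.])]
0.055 [0.5117519  0.22536452 0.055     ] [0.51278226 0.22033898 0.055     ] size 40.53546696603591
0.06 [0.5119852  0.22455466 0.06      ] [0.51269317 0.22107591 0.06      ] size 39.77064683460127
0.065 [0.5122185  0.22374479 0.065     ] [0.51260408 0.22181283 0.065     ] size 39.005826703166626
0.07 [0.5124518  0.22293493 0.07      ] [0.51251499 0.22254976 0.07      ] size 38.24100657173199
(array([114.67522358, 270.85162923]), array([289.08504013, 144.15700397]))
```

View pics/w4.png

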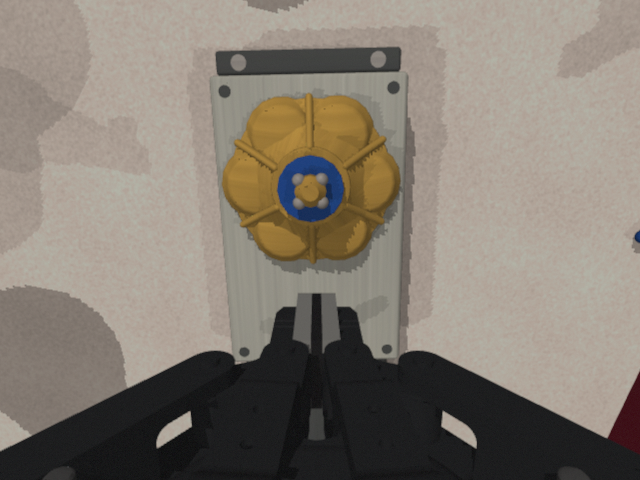

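The wrist view shows the plate butted against the end block (top edge at row 73) and the collar at (310,188). That puts the seat at about (0.5125, 0.2225) with z about 0.065–0.07. Now I go to the cap.

>>> move_arm(targets=[{"dx": -0.03,"dy": -1,"dz": 0,"rx": 0,"ry": 0,"rz": 0},{"dx": -0.03,"dy": -1,"dz": 0,"rx": 0,"ry": 0,"rz": 0},{"dx": -0.03,"dy": -1,"dz": 0,"rx": 0,"ry": 0,"rz": 0},{"dx": -0.03,"dy": -1,"dz": 0,"rx": 0,"ry": 0,"rz": 0},{"dx": -0.03,"dy": -1,"dz": 0,"rx": 0,"ry": 0,"rz": 0},{"dx": -0.03,"dy": -1,"dz": 0,"rx": 0,"ry": 0,"rz": 0},{"dx": -0.03,"dy": -1,"dz": 0,"rx": 0,"ry": 0,"rz": 0},{"dx": -0.03,"dy": -1,"dz": 0,"rx": 0,"ry": 0,"rz": 0},{"dx": -0.03,"dy": -1,"dz": 0,"rx": 0,"ry": 0,"rz": 0},{"dx": -0.03,"dy": -1,"dz": 0,"rx": 0,"ry": 0,"rz": 0}], claw=55)

```text
t: 11.8
tcp_pos: [0.5151, -0.0569, 0.1864]
tool_rot: [0.627, 0.779, 0.0, 0.0]
force: [-0.1, 0.2, 0.2]
finger_gap: 0.549
gripper_force: 0.0
```

>>> move_arm(targets=[{"dx": -0.03,"dy": -1,"dz": 0,"rx": 0,"ry": 0,"rz": 0},{"dx": -0.03,"dy": -1,"dz": 0,"rx": 0,"ry": 0,"rz": 0},{"dx": -0.03,"dy": -1,"dz": 0,"rx": 0,"ry": 0,"rz": 0},{"dx": -0.03,"dy": -1,"dz": 0,"rx": 0,"ry": 0,"rz": 0},{"dx": -0.03,"dy": -1,"dz": 0,"rx": 0,"ry": 0,"rz": 0},{"dx": -0.03,"dy": -1,"dz": 0,"rx": 0,"ry": 0,"rz": 0},{"dx": -0.03,"dy": -1,"dz": 0,"rx": 0,"ry": 0,"rz": 0},{"dx": -0.03,"dy": -1,"dz": 0,"rx": 0,"ry": 0,"rz": 0},{"dx": -0.03,"dy": -1,"dz": 0,"rx": 0,"ry": 0,"rz": 0},{"dx": -0.03,"dy": -1,"dz": 0,"rx": 0,"ry": 0,"rz": 0}])

```text
t: 13.05
tcp_pos: [0.5076, -0.3075, 0.1863]
tool_rot: [0.627, 0.779, 0.0, 0.0]
force: [-0.6, 0.0, -0.2]
finger_gap: 0.55
gripper_force: 0.0
```

>>> move_arm(targets=[{"dx": 0,"dy": -1,"dz": 0,"rx": 0,"ry": 0,"rz": 0},{"dx": 0,"dy": -1,"dz": 0,"rx": 0,"ry": 0,"rz": 0},{"dx": 0,"dy": -1,"dz": 0,"rx": 0,"ry": 0,"rz": 0},{"dx": 0,"dy": -0.4,"dz": 0,"rx": 0,"ry": 0,"rz": 0},{"dx": 0,"dy": 0,"dz": 0,"rx": 0,"ry": 0,"rz": 0},{"dx": 0,"dy": 0,"dz": 0,"rx": 0,"ry": 0,"rz": 0},{"dx": 0,"dy": 0,"dz": 0,"rx": 0,"ry": 0,"rz": 0},{"dx": 0,"dy": 0,"dz": 0,"rx": 0,"ry": 0,"rz": 0},{"dx": 0,"dy": 0,"dz": 0,"rx": 0,"ry": 0,"rz": 0},{"dx": 0,"dy": 0,"dz": 0,"rx": 0,"ry": 0,"rz": 0}])

```text
t: 14.3
tcp_pos: [0.5077, -0.3909, 0.1864]
tool_rot: [0.627, 0.779, -0.0, 0.0]
force: [0.6, -0.3, 0.2]
finger_gap: 0.55
gripper_force: 0.0
```

Run:
```python
from m import *
print(sensors.sense()["tcp_pos"],sensors.sense()["finger_gap"]); m=cams.camera_model("wrist"); W=snap("wrist","w5.png")
for b,s in blobs(W,*BL,(0,0,640,480),40): print("blue",b,s,ray("",*b,.054,m))
for b,s in blobs(W,*GD,(0,0,640,480),200): print("gold",b,s,ray("",*b,.026,m))
```

```text
[ 0.50768545 -0.39093319  0.1863875 ] 0.5500348974947868
blue [352.1, 3.6] [342, 0, 21, 10, 153] [ 0.49896091 -0.25378931  0.054     ]
blue [317.2, 149.0] [309, 141, 17, 18, 245] [ 0.49688455 -0.33906938  0.054     ]
blue [374.4, 300.1] [364, 290, 22, 22, 355] [ 0.55827609 -0.43168989  0.054     ]
gold [317.1, 145.7] [289, 117, 58, 59, 2386] [ 0.49674577 -0.33842969  0.026     ]
gold [491.7, 208.2] [455, 174, 74, 70, 2109] [ 0.63013506 -0.35459666  0.026     ]
gold [365.4, 270.9] [331, 234, 75, 83, 4104] [ 0.5523079  -0.42098595  0.026     ]
```

View pics/w5.png

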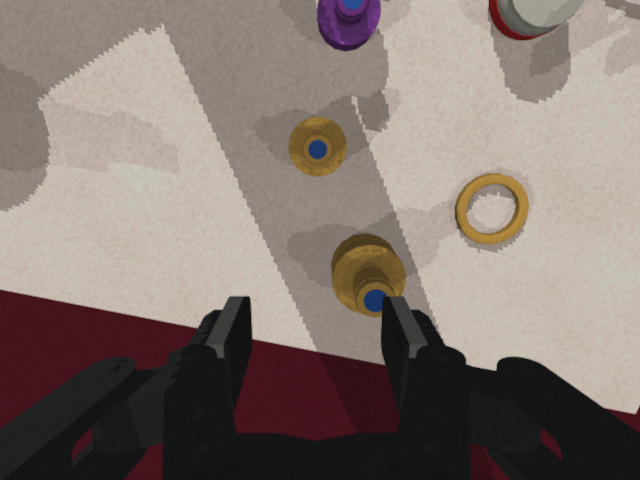

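The wrist view shows the small gilt cap at (317,148) with its neck top at (0.497,-0.339); the body measures 41 mm across, which matches. The larger gilt cap is at (368,275). I move over the cap and descend.

>>> move_arm(targets=[{"dx": -0.14,"dy": 0.69,"dz": 0,"rx": 0,"ry": 0,"rz": 0},{"dx": -0.14,"dy": 0.69,"dz": 0,"rx": 0,"ry": 0,"rz": 0},{"dx": -0.15,"dy": 0.7,"dz": 0,"rx": 0,"ry": 0,"rz": 0},{"dx": 0,"dy": 0,"dz": -0.9,"rx": 0,"ry": 0,"rz": 0},{"dx": 0,"dy": 0,"dz": -0.9,"rx": 0,"ry": 0,"rz": 0},{"dx": 0,"dy": 0,"dz": -0.9,"rx": 0,"ry": 0,"rz": 0},{"dx": 0,"dy": 0,"dz": -0.9,"rx": 0,"ry": 0,"rz": 0},{"dx": 0,"dy": 0,"dz": -0.9,"rx": 0,"ry": 0,"rz": 0},{"dx": 0,"dy": 0,"dz": -0.9,"rx": 0,"ry": 0,"rz": 0},{"dx": 0,"dy": 0,"dz": -0.9,"rx": 0,"ry": 0,"rz": 0}])

```text
t: 15.6
tcp_pos: [0.4968, -0.3379, 0.0285]
tool_rot: [0.627, 0.779, 0.0, 0.0]
force: [0.1, 0.3, -0.6]
finger_gap: 0.552
gripper_force: 0.0
```

>>> move_arm(targets=[{"dx": 0,"dy": 0,"dz": 0,"rx": 0,"ry": 0,"rz": 0},{"dx": 0,"dy": 0,"dz": 0,"rx": 0,"ry": 0,"rz": 0},{"dx": 0,"dy": 0,"dz": 0,"rx": 0,"ry": 0,"rz": 0},{"dx": 0,"dy": 0,"dz": 0,"rx": 0,"ry": 0,"rz": 0},{"dx": 0,"dy": 0,"dz": 0,"rx": 0,"ry": 0,"rz": 0},{"dx": 0,"dy": 0,"dz": 0,"rx": 0,"ry": 0,"rz": 0},{"dx": 0,"dy": 0,"dz": 0,"rx": 0,"ry": 0,"rz": 0},{"dx": 0,"dy": 0,"dz": 0,"rx": 0,"ry": 0,"rz": 0},{"dx": 0,"dy": 0,"dz": 0,"rx": 0,"ry": 0,"rz": 0},{"dx": 0,"dy": 0,"dz": 0,"rx": 0,"ry": 0,"rz": 0}], claw=0, newtons=60)

```text
t: 16.85
tcp_pos: [0.497, -0.3392, 0.029]
tool_rot: [0.627, 0.779, -0.0, 0.0]
force: [0.4, -0.1, 3.8]
finger_gap: 0.215
gripper_force: 58.8
```

The grip holds: the opening of about 18 mm is near the 20 mm neck, at 59 N. I lift the cap and carry it over the stud.

>>> move_arm(targets=[{"dx": 0,"dy": 0,"dz": 0.6,"rx": 0,"ry": 0,"rz": 0},{"dx": 0,"dy": 0,"dz": 1,"rx": 0,"ry": 0,"rz": 0},{"dx": 0,"dy": 0,"dz": 1,"rx": 0,"ry": 0,"rz": 0},{"dx": 0,"dy": 0,"dz": 1,"rx": 0,"ry": 0,"rz": 0},{"dx": 0,"dy": 0,"dz": 1,"rx": 0,"ry": 0,"rz": 0},{"dx": 0,"dy": 0.5,"dz": 0.6,"rx": 0,"ry": 0,"rz": 0},{"dx": 0.03,"dy": 1,"dz": 0,"rx": 0,"ry": 0,"rz": 0},{"dx": 0.03,"dy": 1,"dz": 0,"rx": 0,"ry": 0,"rz": 0},{"dx": 0.03,"dy": 1,"dz": 0,"rx": 0,"ry": 0,"rz": 0},{"dx": 0.03,"dy": 1,"dz": 0,"rx": 0,"ry": 0,"rz": 0}])

```text
t: 18.1
tcp_pos: [0.4993, -0.2238, 0.158]
tool_rot: [0.626, 0.779, 0.0, -0.001]
force: [0.6, -1.0, -0.3]
finger_gap: 0.211
gripper_force: 58.7
```

>>> move_arm(targets=[{"dx": 0.03,"dy": 1,"dz": 0,"rx": 0,"ry": 0,"rz": 0},{"dx": 0.03,"dy": 1,"dz": 0,"rx": 0,"ry": 0,"rz": 0},{"dx": 0.03,"dy": 1,"dz": 0,"rx": 0,"ry": 0,"rz": 0},{"dx": 0.03,"dy": 1,"dz": 0,"rx": 0,"ry": 0,"rz": 0},{"dx": 0.03,"dy": 1,"dz": 0,"rx": 0,"ry": 0,"rz": 0},{"dx": 0.03,"dy": 1,"dz": 0,"rx": 0,"ry": 0,"rz": 0},{"dx": 0.03,"dy": 1,"dz": 0,"rx": 0,"ry": 0,"rz": 0},{"dx": 0.03,"dy": 1,"dz": 0,"rx": 0,"ry": 0,"rz": 0},{"dx": 0.03,"dy": 1,"dz": 0,"rx": 0,"ry": 0,"rz": 0},{"dx": 0.03,"dy": 1,"dz": 0,"rx": 0,"ry": 0,"rz": 0}])

```text
t: 19.35
tcp_pos: [0.5062, 0.0257, 0.1582]
tool_rot: [0.626, 0.78, -0.0, -0.001]
force: [0.3, 0.0, -1.2]
finger_gap: 0.212
gripper_force: 58.7
```

>>> move_arm(targets=[{"dx": 0.03,"dy": 1,"dz": 0,"rx": 0,"ry": 0,"rz": 0},{"dx": 0.03,"dy": 1,"dz": 0,"rx": 0,"ry": 0,"rz": 0},{"dx": 0.03,"dy": 1,"dz": 0,"rx": 0,"ry": 0,"rz": 0},{"dx": 0.03,"dy": 1,"dz": 0,"rx": 0,"ry": 0,"rz": 0},{"dx": 0.03,"dy": 1,"dz": 0,"rx": 0,"ry": 0,"rz": 0},{"dx": 0.03,"dy": 1,"dz": 0,"rx": 0,"ry": 0,"rz": 0},{"dx": 0.03,"dy": 0.8,"dz": 0,"rx": 0,"ry": 0,"rz": 0},{"dx": 0,"dy": 0.2,"dz": 0,"rx": 0,"ry": 0,"rz": 0},{"dx": 0,"dy": 0,"dz": 0,"rx": 0,"ry": 0,"rz": 0},{"dx": 0,"dy": 0,"dz": 0,"rx": 0,"ry": 0,"rz": 0}])

```text
t: 20.6
tcp_pos: [0.5125, 0.1978, 0.1587]
tool_rot: [0.627, 0.779, -0.0, -0.0]
force: [0.3, -0.0, -0.3]
finger_gap: 0.213
gripper_force: 58.7
```

Run:
```python
from seat import *
s=sensors.sense();print(s["tcp_pos"],s["finger_gap"]); m=cams.camera_model("wrist"); W=snap("wrist","w6.png"); S=snap("side","side6.png")
json.dump({k:(np.array(v).tolist()) for k,v in m.items()},open("m6.json","w"))
for b,st in blobs(W,*BL,(0,0,640,480),20): print("blue",b,st,ray("",*b,s["tcp_pos"][2]+.025,m), ray("",*b,.07,m))
for b,st in blobs(W,*GD,(0,0,640,480),100): print("gold",b,st)
A=cv2.resize(W[120:400,200:440],(450,525)); B=cv2.resize(S[60:200,240:335],(350,525)); cv2.imwrite("pics/c6.png",np.hstack([A,B]))
```

```text
[0.51251916 0.19777894 0.15873428] 0.2125816839928353
blue [325.8, 204.9] [290, 171, 73, 72, 2618] [0.50514179 0.24380376 0.18373428] [0.51222539 0.22346443 0.07      ]
blue [316.1, 356.3] [298, 340, 37, 34, 997] [0.51268256 0.19637327 0.18373428] [0.52703084 0.13034001 0.07      ]
gold [323.2, 211.9] [228, 101, 195, 281, 27272]
gold [326.4, 210.2] [310, 192, 34, 36, 805]
```

View pics/c6.png

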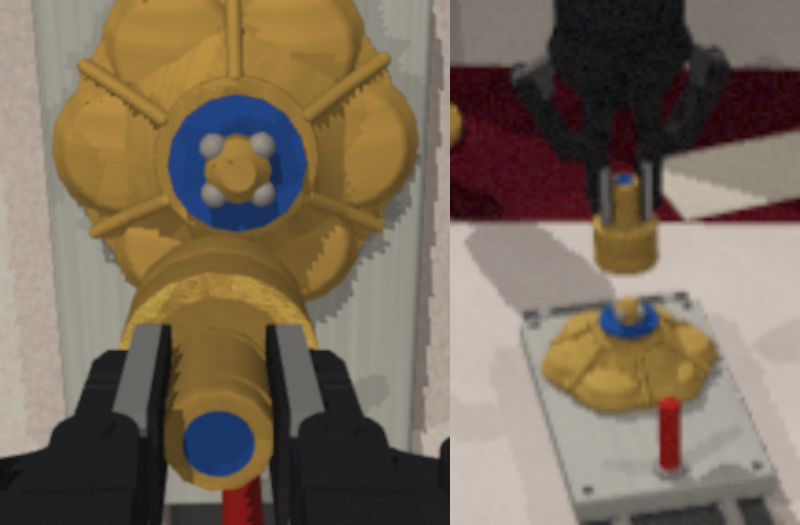

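The crop shows the cap upright between the pads with its neck top at (218,443) in the left crop, and the stud and collar free ahead at (237,165). I'll combine the three views for the seat.

Run:
```python
from seat import *
ob=[]
for i in(3,4,6):
    m=json.load(open(f"m{i}.json")); e,_=ell(cv2.imread(f"pics/w{i}.png"))
    if i==6:
        im=cv2.imread("pics/w6.png"); im[330:]=0; e,_=ell(im)
    ob.append((np.array(e[0]),m)); print(e[0],e[1])
for sel in(ob,ob[:2],ob[1:]): print(tri(sel))
for z in(.065,.07): print([ray("",*uv,z,m).round(4) for uv,m in ob])
```

```text
(311.5184020996094, 42.63918685913086) (71.43177795410156, 78.1029281616211)
(310.1533508300781, 188.2261505126953) (64.9177474975586, 65.40733337402344)
(325.979248046875, 206.62945556640625) (71.42485809326172, 72.38169860839844)
(array([0.51248734, 0.22273884, 0.07115638]), [array([-0.,  0.]), array([-0., -0.]), array([0., 0.])])
(array([0.51250118, 0.22273336, 0.07123402]), [array([-0., -0.]), array([0., 0.])])
(array([0.51250858, 0.22261077, 0.0704065 ]), [array([ 0., -0.]), array([-0.,  0.])])
[array([0.5122, 0.2237, 0.065 ]), array([0.5126, 0.2218, 0.065 ]), array([0.5129, 0.2216, 0.065 ])]
[array([0.5125, 0.2229, 0.07  ]), array([0.5125, 0.2225, 0.07  ]), array([0.5125, 0.2225, 0.07  ])]
```

>>> move_arm(targets=[{"dx": 0,"dy": 1,"dz": 0,"rx": 0,"ry": 0,"rz": 0},{"dx": 0,"dy": 0.03,"dz": -0.8,"rx": 0,"ry": 0,"rz": 0},{"dx": 0,"dy": 0,"dz": -0.7,"rx": 0,"ry": 0,"rz": 0},{"dx": 0,"dy": 0,"dz": -0.1,"rx": 0,"ry": 0,"rz": 0},{"dx": 0,"dy": 0,"dz": -0.1,"rx": 0,"ry": 0,"rz": 0},{"dx": 0,"dy": 0,"dz": -0.1,"rx": 0,"ry": 0,"rz": 0},{"dx": 0,"dy": 0,"dz": -0.06,"rx": 0,"ry": 0,"rz": 0},{"dx": 0,"dy": 0,"dz": 0,"rx": 0,"ry": 0,"rz": 0},{"dx": 0,"dy": 0,"dz": 0,"rx": 0,"ry": 0,"rz": 0},{"dx": 0,"dy": 0,"dz": 0,"rx": 0,"ry": 0,"rz": 0}])

```text
t: 21.95
tcp_pos: [0.5127, 0.2243, 0.1124]
tool_rot: [0.627, 0.779, 0.0, 0.0]
force: [-0.5, 0.2, -0.4]
finger_gap: 0.209
gripper_force: 58.7
```

>>> move_arm(targets=[{"dx": 0,"dy": -0.02,"dz": -0.04,"rx": 0,"ry": 0,"rz": 0},{"dx": 0,"dy": 0,"dz": -0.04,"rx": 0,"ry": 0,"rz": 0},{"dx": 0,"dy": 0,"dz": -0.04,"rx": 0,"ry": 0,"rz": 0},{"dx": 0,"dy": 0,"dz": -0.04,"rx": 0,"ry": 0,"rz": 0},{"dx": 0,"dy": 0,"dz": -0.04,"rx": 0,"ry": 0,"rz": 0},{"dx": 0,"dy": 0,"dz": 0,"rx": 0,"ry": 0,"rz": 0},{"dx": 0,"dy": 0,"dz": 0,"rx": 0,"ry": 0,"rz": 0},{"dx": 0,"dy": 0,"dz": 0,"rx": 0,"ry": 0,"rz": 0},{"dx": 0,"dy": 0,"dz": 0,"rx": 0,"ry": 0,"rz": 0},{"dx": 0,"dy": 0,"dz": 0,"rx": 0,"ry": 0,"rz": 0}])

```text
t: 23.2
tcp_pos: [0.5128, 0.2237, 0.1073]
tool_rot: [0.627, 0.779, 0.0, 0.0]
force: [0.1, 0.1, 3.6]
finger_gap: 0.21
gripper_force: 59.3
```

Contact is vertical with no side force, at the height expected for the balls. I continue down.

>>> move_arm(targets=[{"dx": 0,"dy": 0,"dz": -0.04,"rx": 0,"ry": 0,"rz": 0},{"dx": 0,"dy": 0,"dz": -0.04,"rx": 0,"ry": 0,"rz": 0},{"dx": 0,"dy": 0,"dz": -0.04,"rx": 0,"ry": 0,"rz": 0},{"dx": 0,"dy": 0,"dz": -0.04,"rx": 0,"ry": 0,"rz": 0},{"dx": 0,"dy": 0,"dz": -0.04,"rx": 0,"ry": 0,"rz": 0},{"dx": 0,"dy": 0,"dz": -0.04,"rx": 0,"ry": 0,"rz": 0},{"dx": 0,"dy": 0,"dz": 0,"rx": 0,"ry": 0,"rz": 0},{"dx": 0,"dy": 0,"dz": 0,"rx": 0,"ry": 0,"rz": 0},{"dx": 0,"dy": 0,"dz": 0,"rx": 0,"ry": 0,"rz": 0},{"dx": 0,"dy": 0,"dz": 0,"rx": 0,"ry": 0,"rz": 0}])

```text
t: 24.45
tcp_pos: [0.5127, 0.2237, 0.1014]
tool_rot: [0.627, 0.779, 0.0, 0.0]
force: [-0.5, -0.0, -1.1]
finger_gap: 0.211
gripper_force: 58.7
```

The force has dropped, so it clicked. I press on into the collar.

>>> move_arm(targets=[{"dx": 0,"dy": 0,"dz": -0.04,"rx": 0,"ry": 0,"rz": 0},{"dx": 0,"dy": 0,"dz": -0.04,"rx": 0,"ry": 0,"rz": 0},{"dx": 0,"dy": 0,"dz": -0.04,"rx": 0,"ry": 0,"rz": 0},{"dx": 0,"dy": 0,"dz": -0.04,"rx": 0,"ry": 0,"rz": 0},{"dx": 0,"dy": 0,"dz": -0.04,"rx": 0,"ry": 0,"rz": 0},{"dx": 0,"dy": 0,"dz": 0,"rx": 0,"ry": 0,"rz": 0},{"dx": 0,"dy": 0,"dz": 0,"rx": 0,"ry": 0,"rz": 0},{"dx": 0,"dy": 0,"dz": 0,"rx": 0,"ry": 0,"rz": 0},{"dx": 0,"dy": 0,"dz": 0,"rx": 0,"ry": 0,"rz": 0},{"dx": 0,"dy": 0,"dz": 0,"rx": 0,"ry": 0,"rz": 0}])

```text
t: 25.7
tcp_pos: [0.5128, 0.2237, 0.0974]
tool_rot: [0.627, 0.779, 0.0, 0.0]
force: [-1.0, -0.9, 8.3]
finger_gap: 0.209
gripper_force: 59.9
```

>>> move_arm(targets=[{"dx": 0,"dy": 0,"dz": -0.04,"rx": 0,"ry": 0,"rz": 0},{"dx": 0,"dy": 0,"dz": -0.04,"rx": 0,"ry": 0,"rz": 0},{"dx": 0,"dy": 0,"dz": 0,"rx": 0,"ry": 0,"rz": 0},{"dx": 0,"dy": 0,"dz": 0,"rx": 0,"ry": 0,"rz": 0},{"dx": 0,"dy": 0,"dz": 0,"rx": 0,"ry": 0,"rz": 0},{"dx": 0,"dy": 0,"dz": 0,"rx": 0,"ry": 0,"rz": 0},{"dx": 0,"dy": 0,"dz": 0,"rx": 0,"ry": 0,"rz": 0},{"dx": 0,"dy": 0,"dz": 0,"rx": 0,"ry": 0,"rz": 0},{"dx": 0,"dy": 0,"dz": 0,"rx": 0,"ry": 0,"rz": 0},{"dx": 0,"dy": 0,"dz": 0,"rx": 0,"ry": 0,"rz": 0}])

```text
t: 26.95
tcp_pos: [0.5129, 0.2238, 0.0968]
tool_rot: [0.627, 0.779, 0.001, 0.001]
force: [-4.1, 0.5, 18.4]
finger_gap: 0.212
gripper_force: 61.0
```

Run:
```python
from seat import *
W=snap("wrist","w7.png"); S=snap("side","side7.png"); s=sensors.sense(); print(s["t"],s["tcp_pos"],s["force"])
cv2.imwrite("pics/c7.png",np.hstack([cv2.resize(W[60:400,180:460],(430,522)),cv2.resize(S[90:210,240:325],(370,522))]))
```

```text
27.05 [0.51284376 0.22379151 0.09680082] [-3.87602337 -0.98442181 17.34227329]
```

View pics/c7.png

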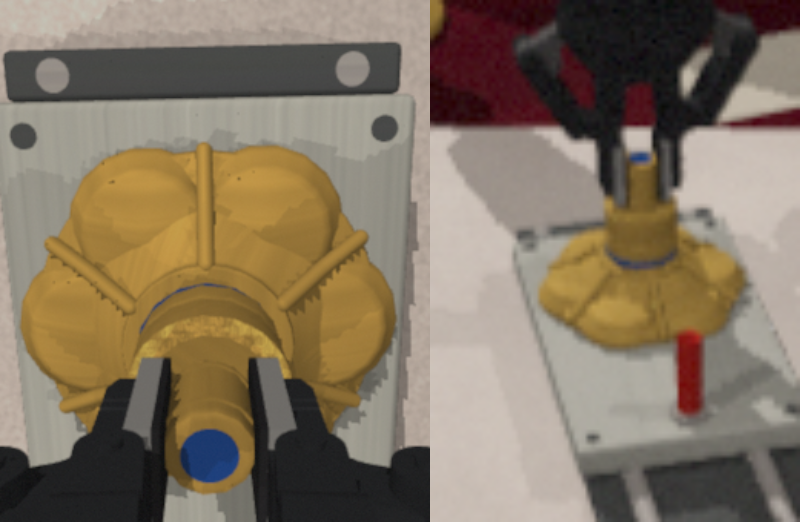

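The crops show the cap upright and centred on the lid, with only a thin sliver of blue collar left near (205,290) in the left crop. The plate is butted against the end block at row 97. I'm handing the job in.

```bash
python3 -c "
from h import *
print(order.sign_off())"
```

```text
the job is handed in; nothing more can be done
None
```

I handed the job in at about 27 s with the carriage against its stop, the small gilt cap clicked onto the stud, and the gripper holding it down at about 17 N with the collar almost fully squeezed; sign-off returned no verdict.

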